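# Release the ratchet and open the bench press

## Robot

A 6-joint arm with a two-finger parallel gripper is mounted at the origin on a cart in front of the work surface, level with it; the furniture and walls round the work are solid. World frame = base frame: x ahead of the robot, y to its left, z up, the work surface at z = 0. Lengths are in m, angles in rad, forces in N, time in s.
With the tool pointing down it reaches from about 0.275 to 0.75 m from the base axis. Payload 10.2 kg.
Tool frame: the origin (TCP) lies at the very end of the fingers, on their centre line; the grasp point (between the pads) lies 19 mm behind it (robot.grasp_offset is the distance from the TCP to the grasp point, in m); z points along the fingers, x is the direction in which the jaws open and shut, and the axes are right-handed (so a half turn about z gives the same grasp; the last joint's range is limited). The gripper opens to 88 mm and grips with 3 to 60 N. Pads are 18 mm wide; open, the fingers measure 123 mm over their backs; the gripper's body (75 mm by 187 mm) begins 45 mm behind the grasp point.
Start: joints at [-1.456, 0.313, 1.498, -0, 1.331, -0.223], TCP at [0.174, -0.495, 0.212] pointing down, gripper open.
Joint ranges: [-2.94, 2.94], [-0.97, 2.17], [0.19, 2.56], [-1.23, 4.37], [0.02, 3.11], [-2.88, 2.88]. Speed limits (rad/s): [2.39, 2.39, 3.01, 3.14, 3.14, 3.14].

## Interface

Orientations are given as a unit quaternion [w, x, y, z].
In Python, from rig import robot, snapshot, get_calibration, job, regions_of gives the robot as it stands.
- The arm moves only by the tool jog_arm, never from a script. Its argument "targets" is a list of rows, each an object of numbers: "tx", "ty", "tz": the shift along the tool's x, y, z in m; "roll": the turn about the tool's z in degrees; "gripper": the closure, from 0 (fully open) to 1 (shut). In form: [{"tx": .., "ty": .., "tz": .., "roll": .., "gripper": ..}, ...]. A call has 1 to 10 rows; each row is the pose to reach, as a shift and turn from the pose commanded when the call began, along the tool's axes at that moment; what a row does not reach only later rows make up. A row lasts 1/12 s, in which the tool goes at most 41.7 mm and 7.16 degrees, less where a joint would pass 70% of its speed; a pose out of reach is approached as far as the arm can. A call with a gripper value outside its range is refused whole. The fingers move at their own pace and stop on an object; the grip force is fixed at half the most. Time passes only in rows, so rows that repeat a pose let the fingers close. It gives the time, the measured TCP pose, the force and the opening at its end, in the units of the state.
- robot.state(): the state, without advancing time (a new reading comes with each control period).
- snapshot(name): name is "scene" or "top" or "wrist"; returns (picture, depth): 480x640x3 uint8, red, green, blue; 480x640 float32, m along the optical axis (not along the pixel's ray), 0 where there is no reading.
- get_calibration(name): a dict with "fx", "fy", "cx", "cy" (pixels), "k1" (the pictures are not rectified: a ray, as slopes to the right and down, at radius r is drawn at 1 + k1 r^2 times it, then the intrinsics apply), "eye" and "rotation" of the camera in the world; the wrist camera has in their place "tool_from_camera" (4x4, takes a point from camera to tool coordinates, whose origin is the TCP and whose axes are the tool frame's). Camera axes: x right, y down, z forward; pixel columns grow to the right and rows downward; lengths in m; the calibration is good to about 2 mm. A picture is of the moment at which its call begins: read the wrist's pose just before it. get_calibration takes no time and is no camera call.
- job.sign_off(): hands the job in, once; it reports no verdict.
Trained networks look in the newest picture that a camera, given by its name, has taken for a name from the list of things; names that differ only in an ending like _2 or _b are one class to them, and where a whole thing is asked for, a point or a joint stands for the part that bears it (a point fixed in the world has none). Each returns a list of dicts, best first, with "confidence" (0 to 1); they miss things now and then, are a little off and sometimes report something else, mostly with a low value. They report only what shows in the picture. A call takes as long as a camera call. They do not tell look-alikes from the thing itself.
- regions_of(camera, query): "mask" (480x640 bool, what is visible of it) and "bbox" ([centre column, centre row, width, height] in pixels, round what is visible of it).
The state is a dict: "t": time; "joints": joint angles; "joint_velocities": joint speeds; "tau": joint torques, N m; "eef_pos": TCP position; "tcp_rot": TCP orientation; "contact_force": force on the tool from outside, world axes, zero at the start; "wrist_torque": the same for the moment, N m; "width": opening from 0.0 (shut) to 1.0 (fully open).
Only numpy, scipy, OpenCV 4.12 (cv2) and the standard library are available. Lean on these libraries where they do the work, as an engineer would, in place of code of your own. Each camera call takes 0.05 s, during which the arm holds its last target.

## Task

The glue on the wooden block in the bench press has set, so open the press. With the fingertips press the ratchet release pad on the sliding jaw fully down and, keeping it down, push the jaw back along its bar, away from the block, right up to its end stop; then let go. Do not lift or shift the block, and leave the things lying round the press where they are.

Things in the scene. Friction and masses are not known exactly. Their poses are not given: they have to be found in the camera images.
- press: Low bench press fixed to the bench, steel base plate 100 x 330 x 10 mm. Origin: centre of the plate's underside. Its y axis runs along the bar (30 mm wide, top 42 mm above the bench): +y to the fixed jaw (90 mm high, face at y = +132 mm), -y to the end stop, the way the sliding jaw opens. x, y below are in this frame, which has a yaw: at zero yaw +y is the robot's left.
- jaw (a joint): Travel of the sliding jaw, m: 0 = closed as far as it goes (its face at y = +50 mm), grows as it is pushed toward the press's -y, 0.110 = back against the end stop. About 4 N of sliding friction. A saw-tooth rack (10 mm pitch) under the bar blocks it from going back after at most 10 mm unless the release is down; it never needs to be forced.
- release (a joint): How far the release pad is pressed, m: 0 = up, 0.010 = fully down on its stop. The rack is free from 0.0065 on. A spring pushes it up, 3 N at the top and 6 N fully down, and it springs back when let go; if it comes up on a tooth it can rest up to 6 mm down.
- release_pad (a point): Centre of the top of the release pad: a ribbed black pad on the sliding jaw, 40 mm across the bar by 36 mm along it, horizontal, 86 mm above the bench when up and 76 mm when fully down. It travels with the jaw. The jaw plate on its +y side is only 72 mm high.
- post_face (a point): Point 100 mm above the bench on the +y face of the steel post (44 mm wide, 16 mm thick, top at 112 mm) on the sliding jaw, 24 mm toward -y from the pad's centre. A fingertip that holds the pad down and moves toward -y bears on this face and pushes the jaw. Leave straight up: dragging toward +y on the pressed pad pulls the jaw forward again.
- block: Loose pine block, 75 mm along the bar, 40 mm across it, 40 mm high, standing on the wooden bed (42 mm above the bench) between the jaws. Origin: centre of its underside; its axes are turned about 0.61 rad from the press's.
- brush: Loose paint brush with a wooden handle, 60 x 215 x 15 mm, lying in front of the press's fixed-jaw half. Bystander. Origin: centre of its underside.
- masking_tape: Loose roll of masking tape, 96 mm across, 25 mm high, behind the press. Bystander. Origin: centre of its underside.
- tape_measure: Loose tape measure, 58 x 77 x 62 mm, behind the press. Bystander. Origin: centre of its underside.
- board: Loose flat pine offcut, 45 x 140 x 22 mm, lying in front of the press's end-stop half. Bystander. Origin: centre of its underside.
- glue_bottle: Loose standing glue bottle, 57 mm across, 170 mm high, beyond the fixed jaw. Bystander. Origin: centre of its underside.
- bins_edge (a point): Front lower edge (middle) of the blue bins that hang over the back of the bench, 0.67 m ahead of the robot's base, underside 0.28 m above the bench: keep wrist and gripper clear of them. They never move. A carton 0.27 m high also stands at the right, its near side 0.24 m to the right of the base.
There are look-alikes about, which are no part of the job. Leave any blue or turquoise look-alike of the block alone.

How it is judged:
On the way, in this order (a step that is already met when the one before it is completed fails the run):
1. the fingers hold the release pad down, the jaw not yet back (value of joint release above 0.006 m and contact force between the fingers and release above 1 N and value of joint jaw below 0.08 m), for 0.1 s.
2. the jaw has been pushed back to its end stop (value of joint jaw above 0.104 m), for 0.1 s.
At the end, for the whole second after the job is handed in: The sliding jaw is at rest within 10 mm (one tooth) of its end stop (0.100 to 0.110 m), the block stands flat within 15 mm of where it was, and every bystander is within 20 mm of where it was (value of joint jaw above 0.1 m and velocity of joint jaw below 0.005 m/s and distance of block from where it was at the start of the episode below 0.015 m and angle between block's own z axis and vertical below 0.1 rad and distance of each of brush, masking_tape, tape_measure, board, glue_bottle from where it was at the start of the episode below 0.02 m); the robot touches nothing.
It fails at once if the block is shifted by more than 15 mm, or lifted (distance of block from where it was at the start of the episode above 0.015 m or z of block in the frame of press above 0.05 m).
It fails at once if a bystander is moved by more than 20 mm, or lifted (distance of any of brush, masking_tape, tape_measure, board, glue_bottle from where it was at the start of the episode above 0.02 m).
It also fails if it takes over 35 s, if anything falls off the work surface, if the arm or the gripper's body presses on something with over 40 N, if the wrist force passes 120 N, or if a joint passes its speed limit or range.

## Working session

There is one attempt and no reset: what is moved stays moved. The work goes in short steps, Python scripts to look and compute and a tool call to move; the robot and the scene stay as the last step left them, time stands still between calls to the robot, and variables do not carry over. Pictures are saved under pics/ and viewed, and the job is handed in when it is done.

Besides the shell and the picture viewer there is one more tool, called after "Call:" as name(argument=value, ...), one argument or row to a line, values as JSON. jog_arm: Moves the arm, as the interface text tells. Its arguments: {"type":"object","properties":{"targets":{"type":"array","items":{"type":"object","properties":{"tx":{"type":"number"},"ty":{"type":"number"},"tz":{"type":"number"},"roll":{"type":"number"},"gripper":{"type":"number"}}}}},"required":["targets"]}

```bash
mkdir -p pics; ls
cat > h.py <<'E'
import numpy as np, cv2
from rig import robot, snapshot, get_calibration, job, regions_of
def save(n,p): cv2.imwrite('pics/'+n,cv2.cvtColor(p,cv2.COLOR_RGB2BGR))
def pts(cam,depth,us,vs,T=None):
    c=get_calibration(cam)
    u=np.asarray(us,float);v=np.asarray(vs,float)
    x=(u-c['cx'])/c['fx'];y=(v-c['cy'])/c['fy']
    a,b=x.copy(),y.copy()
    for _ in range(10):
        s=1+c['k1']*(a*a+b*b);a=x/s;b=y/s
    d=depth[np.asarray(vs,int),np.asarray(us,int)]
    P=np.stack([a*d,b*d,d],-1)
    if 'eye' in c:
        return P@np.array(c['rotation']).T+np.array(c['eye'])
    M=np.array(c['tool_from_camera']);P=P@M[:3,:3].T+M[:3,3]
    from scipy.spatial.transform import Rotation as R
    s=T; q=s['tcp_rot']
    return R.from_quat([q[1],q[2],q[3],q[0]]).apply(P)+np.array(s['eef_pos'])
E
python3 - <<'E'
from h import *
s=robot.state();print(s)
for n in('scene','top'):
    p,d=snapshot(n);save(n+'0.png',p);np.save(n+'0.npy',d);c=get_calibration(n);print(n,c)
    for q in('release_pad','press','block','jaw','post_face'):
        for r in regions_of(n,q)[:3]:
            m=r['mask'];vs,us=np.nonzero(m);ok=d[vs,us]>0
            P=pts(n,d,us[ok],vs[ok]);print(n,q,round(r['confidence'],2),r['bbox'],np.median(P,0).round(3),np.percentile(P,[2,98],axis=0).round(3).tolist())
E
```

```text
pics
{'t': 0.0, 'joints': array([-1.45638482e+00,  3.13438385e-01,  1.49842159e+00, -1.71582567e-05,
        1.33100915e+00, -2.23423377e-01]), 'joint_velocities': array([-7.27541786e-04, -3.63244231e-05,  4.10695459e-05, -2.11452768e-03,
       -3.25899700e-04,  3.49949231e-04]), 'tau': array([-4.73825439e-04, -4.02212298e+01, -2.52274042e+01,  6.94558513e-02,
        3.52556503e-02, -9.64218998e-05]), 'eef_pos': array([ 0.17394857, -0.49504968,  0.21137287]), 'tcp_rot': array([-4.69652723e-04,  8.15919252e-01, -5.78165518e-01, -4.32246398e-04]), 'contact_force': array([-0.02682747, -0.58309139, -0.07864927]), 'wrist_torque': array([-0.01217395,  0.00211296, -0.01610791]), 'width': 0.9985412988449388}
scene {'fx': 574.8918993705782, 'fy': 574.8918993705782, 'cx': 312.4717428741332, 'cy': 229.1936584875522, 'k1': 0.009347033646369405, 'eye': array([-0.44238122,  0.77101677,  0.9090838 ]), 'rotation': array([ 0.21932329, -0.42285814,  0.76872868, -0.42678392])}Traceback (most recent call last):
  File "<stdin>", line 8, in <module>
  File "h.py", line 14, in pts
    return P@np.array(c['rotation']).T+np.array(c['eye'])
           ~^~~~~~~~~~~~~~~~~~~~~~~~~~
ValueError: matmul: Input operand 1 has a mismatch in its core dimension 0, with gufunc signature (n?,k),(k,m?)->(n?,m?) (size 4 is different from 3)
```

```bash
python3 - <<'E'
s=open('h.py').read()
s=s.replace("return P@np.array(c['rotation']).T+np.array(c['eye'])","q=c['rotation'];return R.from_quat([q[1],q[2],q[3],q[0]]).apply(P)+np.array(c['eye'])").replace("    from scipy.spatial.transform import Rotation as R\n","").replace("import numpy","from scipy.spatial.transform import Rotation as R\nimport numpy",1)
open('h.py','w').write(s)
E
python3 - <<'E'
from h import *
for n in('scene','top'):
    p,d=snapshot(n);save(n+'0.png',p);np.save(n+'0.npy',d);c=get_calibration(n);print(n,c)
    for q in('release_pad','press','block','jaw'):
        for r in regions_of(n,q)[:3]:
            m=r['mask'];vs,us=np.nonzero(m);ok=d[vs,us]>0
            P=pts(n,d,us[ok],vs[ok]);print(n,q,round(r['confidence'],2),np.round(r['bbox']),np.median(P,0).round(3),np.percentile(P,[2,98],axis=0).round(3).tolist())
E
```

```text
scene {'fx': 574.8918993705782, 'fy': 574.8918993705782, 'cx': 312.4717428741332, 'cy': 229.1936584875522, 'k1': 0.009347033646369405, 'eye': array([-0.44238122,  0.77101677,  0.9090838 ]), 'rotation': array([ 0.21932329, -0.42285814,  0.76872868, -0.42678392])}
scene release_pad 0.67 [341. 264.  19.  32.] [0.497 0.046 0.078] [[0.476, 0.024, 0.024], [0.533, 0.066, 0.083]]
scene press 0.57 [330. 277. 108.  81.] [0.483 0.079 0.04 ] [[0.431, -0.086, 0.003], [0.539, 0.216, 0.103]]
scene press 0.31 [338. 257.  38.  44.] [0.493 0.047 0.069] [[0.462, 0.011, 0.022], [0.532, 0.09, 0.109]]
scene block 0.92 [236. 363.  35.  42.] [0.341 0.421 0.037] [[0.316, 0.378, 0.002], [0.378, 0.455, 0.042]]
scene block 0.75 [239. 290.  17.  31.] [0.553 0.312 0.037] [[0.531, 0.28, -0.0], [0.61, 0.335, 0.042]]
scene block 0.67 [374. 222.  23.  25.] [ 0.632 -0.171  0.033] [[0.606, -0.2, 0.002], [0.685, -0.15, 0.041]]
scene jaw 0.9 [335. 257.  34.  46.] [0.493 0.047 0.069] [[0.462, 0.008, 0.021], [0.532, 0.09, 0.11]]
top {'fx': 483.13474122156526, 'fy': 483.13474122156526, 'cx': 311.53810425248093, 'cy': 243.15403347710637, 'k1': -0.11065324051926208, 'eye': array([0.3330565 , 0.10803409, 1.27064812]), 'rotation': array([ 0.05695664, -0.69567016,  0.71353064, -0.06060522])}
top release_pad 0.65 [332. 256.  14.  22.] [0.506 0.048 0.08 ] [[0.48, 0.031, 0.05], [0.532, 0.066, 0.085]]
top press 0.56 [326. 260. 128.  64.] [0.5   0.047 0.04 ] [[0.436, -0.094, 0.005], [0.571, 0.215, 0.11]]
top block 0.86 [232. 233.  22.  34.] [0.573 0.305 0.04 ] [[0.535, 0.279, -0.002], [0.62, 0.338, 0.045]]
top block 0.79 [415. 201.  20.  33.] [ 0.646 -0.176  0.039] [[0.61, -0.202, 0.004], [0.688, -0.153, 0.045]]
top block 0.57 [292. 260.  29.  21.] [0.496 0.149 0.082] [[0.474, 0.114, 0.064], [0.517, 0.183, 0.087]]
top jaw 0.64 [332. 256.  40.  36.] [0.505 0.051 0.075] [[0.468, 0.009, 0.011], [0.537, 0.09, 0.114]]
```

View pics/scene0.png

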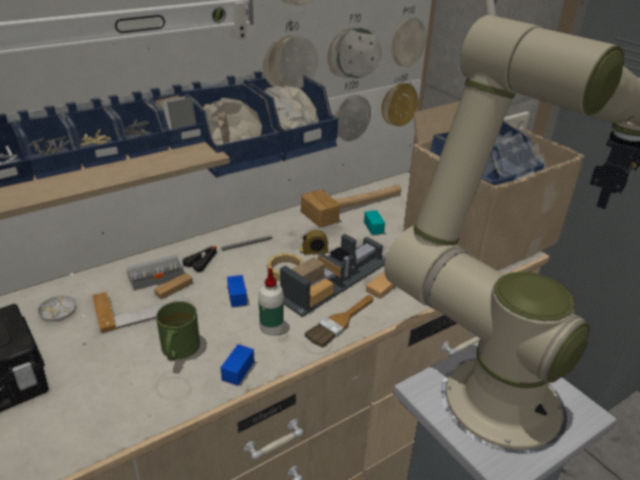

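View pics/top0.png

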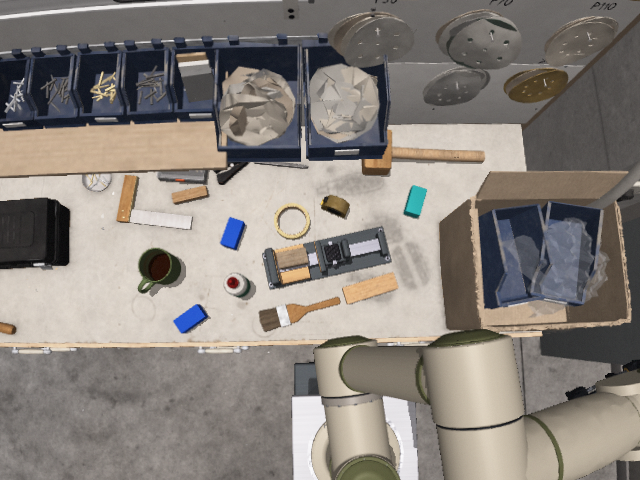

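```bash
python3 - <<'E'
from h import *
p=cv2.imread('pics/top0.png');cv2.imwrite('pics/topz.png',cv2.resize(p[215:300,245:405],None,fx=5,fy=5,interpolation=cv2.INTER_CUBIC))
p=cv2.imread('pics/scene0.png');cv2.imwrite('pics/scz.png',cv2.resize(p[220:320,265:400],None,fx=5.5,fy=5.5,interpolation=cv2.INTER_CUBIC))
for n in('top','scene'):
    d=np.load(n+'0.npy');vs,us=np.mgrid[0:480,0:640];vs=vs.ravel();us=us.ravel()
    ok=d[vs,us]>0;P=pts(n,d,us[ok],vs[ok])
    b=(P[:,0]>.35)&(P[:,0]<.62)&(P[:,1]>-.13)&(P[:,1]<.24)
    P=P[b];np.save(n+'_P.npy',P)
    # bench height
    print(n,'bench',np.median(P[P[:,2]<.008,2]))
    q=P[(P[:,2]>.095)&(P[:,2]<.125)];print('post',len(q),np.c_[q.min(0),np.median(q,0),q.max(0)].round(3).tolist())
    m=(P[:,2]>.035)&(P[:,2]<.048);print('bar',m.sum())
E
python3 - <<'E'
import cv2,numpy as np
# height map raster of top cloud
P=np.load('top_P.npy')
im=np.zeros((600,800,3),np.uint8)
for x,y,z in P:
    cv2.circle(im,(int((.24-y)*2000),int((.63-x)*2000)),4,tuple(int(k) for k in cv2.applyColorMap(np.uint8([[np.clip(z/.12,0,1)*255]]),cv2.COLORMAP_JET)[0,0]),-1)
cv2.imwrite('pics/hm.png',im)
E
```

```text
top bench 0.0006676943627030862
post 126 [[0.444, 0.512, 0.534], [0.006, 0.018, 0.209], [0.095, 0.111, 0.117]]
bar 1075
scene bench -0.00047074156832505043
post 122 [[0.487, 0.509, 0.531], [0.004, 0.021, 0.03], [0.095, 0.106, 0.114]]
bar 838
```

View pics/topz.png

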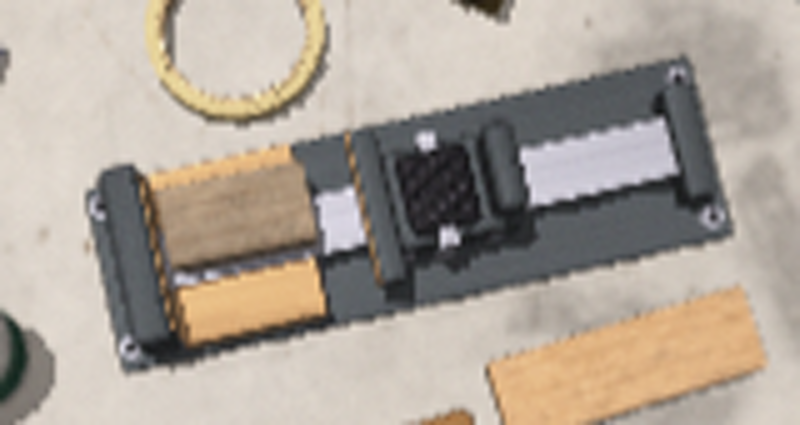

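View pics/scz.png

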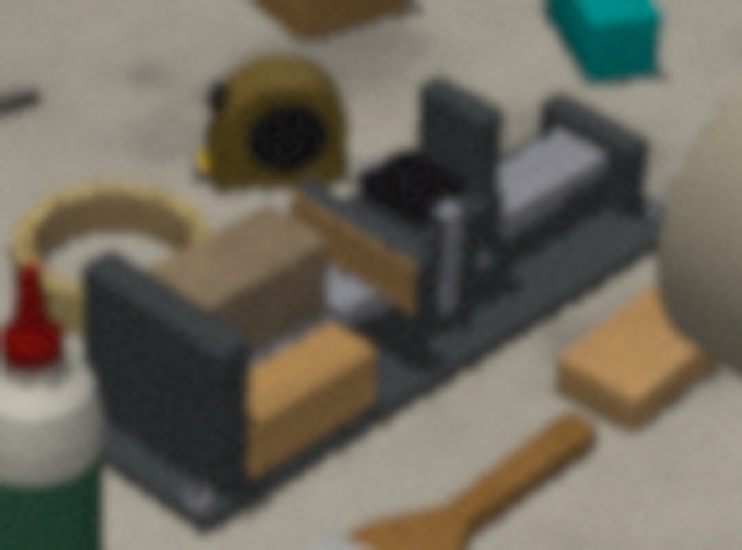

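View pics/hm.png

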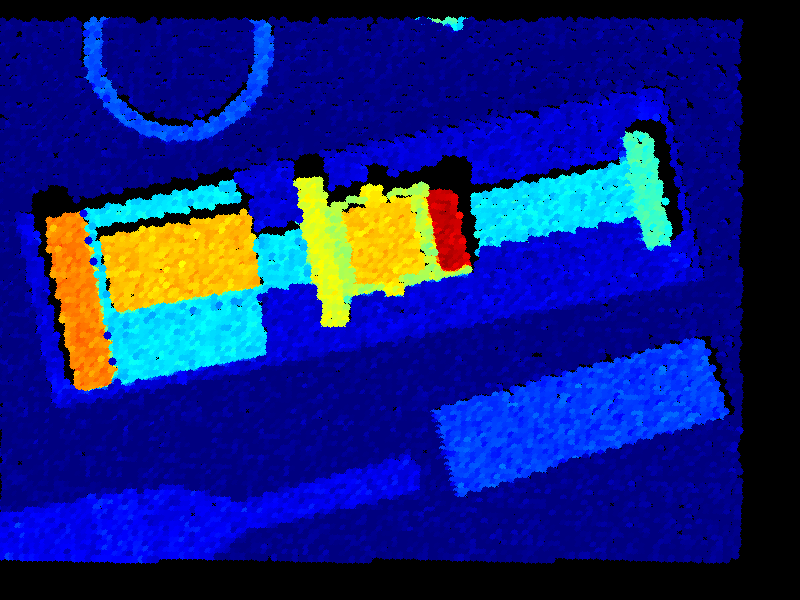

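Run:
```python
from h import *
for n in('top','scene'):
    P=np.load(n+'_P.npy')
    for nm,(zl,zh),(yl,yh),(xl,xh) in [('bar',(.036,.048),(-.085,.0),(.48,.57)),('fixed',(.086,.1),(.17,.24),(.4,.56)),('jawplate',(.066,.078),(.06,.095),(.4,.6)),('pad',(.078,.094),(.025,.075),(.47,.55)),('post',(.103,.122),(-.02,.05),(.45,.56)),('block',(.076,.09),(.1,.2),(.45,.55)),('endstop',(.05,.07),(-.1,-.06),(.45,.62)),('plate',(.006,.016),(-.13,.24),(.4,.6)),('board',(.017,.027),(-.13,.03),(.36,.48))]:
        q=P[(P[:,2]>zl)&(P[:,2]<zh)&(P[:,1]>yl)&(P[:,1]<yh)&(P[:,0]>xl)&(P[:,0]<xh)]
        if len(q)<10: print(nm,len(q));continue
        (c,(w,h),a)=cv2.minAreaRect((q[:,:2]*1000).astype(np.float32))
        print(n,nm,len(q),'c',np.round(c,1),'wh',round(w),round(h),'ang',round(a,1),'z',np.median(q[:,2]).round(4))
```

```text
top bar 361 c [531.6 -42.5] wh 57 83 ang 1.3 z 0.0422
top fixed 292 c [480.  187.9] wh 90 44 ang 11.2 z 0.0898
top jawplate 220 c [502.9  71.2] wh 78 32 ang 11.2 z 0.0714
top pad 219 c [508.4  47.2] wh 43 42 ang 1.4 z 0.0813
top post 117 c [513.3  16.8] wh 42 16 ang 11.1 z 0.1112
top block 559 c [486.7 155.2] wh 68 91 ang 4.5 z 0.0829
top endstop 111 c [534.2 -82.3] wh 59 16 ang 12.0 z 0.0525
top plate 1821 c [500.3  52.8] wh 367 198 ang 89.5 z 0.0101
top board 869 c [422.6 -49.7] wh 45 141 ang 16.6 z 0.022
scene bar 224 c [529.7 -43.1] wh 56 81 ang 2.5 z 0.0409
scene fixed 185 c [475.5 199.9] wh 91 22 ang 9.1 z 0.0881
scene jawplate 161 c [501.8  74. ] wh 81 31 ang 15.6 z 0.0698
scene pad 128 c [500.6  43.7] wh 52 45 ang 10.4 z 0.0803
scene post 83 c [510.4  17.9] wh 45 19 ang 15.5 z 0.1083
scene block 381 c [487.8 155.4] wh 64 93 ang 6.2 z 0.0808
scene endstop 46 c [532. -81.] wh 53 17 ang 12.0 z 0.0515
scene plate 1063 c [497.8  58.1] wh 329 189 ang 87.3 z 0.0091
scene board 277 c [409.8 -16.6] wh 47 76 ang 15.7 z 0.021
```

Run:
```python
from h import *
d=np.load('top0.npy');us=[445,450,470,500,540,445,440,480];vs=[325,325,325,322,320,300,240,178]
print(pts('top',d,us,vs).round(3))
```

```text
[[ 0.32  -0.244  0.008]
 [ 0.32  -0.24   0.065]
 [ 0.32  -0.244  0.209]
 [ 0.322 -0.392  0.008]
 [ 0.323 -0.504  0.007]
 [ 0.384 -0.239  0.04 ]
 [ 0.541 -0.239  0.03 ]
 [ 0.718 -0.374 -0.   ]]
```

Call:
jog_arm(
  targets=[
    {"tx": -0.02,"ty": -0.01,"tz": -0.03,"roll": 0,"gripper": 1},
    {"tx": -0.04,"ty": -0.02,"tz": -0.06,"roll": 0,"gripper": 1},
    {"tx": -0.06,"ty": -0.03,"tz": -0.09,"roll": 0,"gripper": 1},
    {"tx": -0.297,"ty": -0.195,"tz": -0.09,"roll": -8.1,"gripper": 1},
    {"tx": -0.297,"ty": -0.195,"tz": -0.09,"roll": -8.1,"gripper": 1},
    {"tx": -0.297,"ty": -0.195,"tz": -0.09,"roll": -8.1,"gripper": 1},
    {"tx": -0.297,"ty": -0.195,"tz": -0.09,"roll": -8.1,"gripper": 1},
    {"tx": -0.297,"ty": -0.195,"tz": -0.09,"roll": -8.1,"gripper": 1},
    {"tx": -0.297,"ty": -0.195,"tz": -0.09,"roll": -8.1,"gripper": 1},
    {"tx": -0.297,"ty": -0.195,"tz": -0.09,"roll": -8.1,"gripper": 1},
  ],
)

```text
t: 1.43
eef_pos: [0.2594, -0.1484, 0.3021]
tcp_rot: [0.0, 0.854, -0.519, 0.001]
contact_force: [1.0, -0.1, 0.0]
width: 0.265
```

```bash
cat >> h.py <<'E'
def ax(s):
    q=s['tcp_rot'];return R.from_quat([q[1],q[2],q[3],q[0]])
def go(x,y,z):
    s=robot.state();r=ax(s);m=r.as_matrix()
    print('t',s['t'],'pos',s['eef_pos'].round(4),'xang',np.degrees(np.arctan2(m[1,0],m[0,0])).round(2),'zaxis',m[:,2].round(3),'f',s['contact_force'].round(2),'w',s['width'])
    print('tool shift',r.inv().apply(np.array([x,y,z])-s['eef_pos']).round(4))
E
python3 -c "
from h import *
go(.506,.048,.2)"
```

```text
t 1.4333 pos [ 0.2594 -0.1484  0.3021] xang -62.59 zaxis [ 0.001 -0.001 -1.   ] f [ 0.98 -0.09  0.04] w 0.26493345154684816
tool shift [-0.061  -0.3093  0.1021]
```

Call:
jog_arm(
  targets=[
    {"tx": -0.061,"ty": -0.309,"tz": 0.102,"roll": 16.2,"gripper": 1},
    {"tx": -0.061,"ty": -0.309,"tz": 0.102,"roll": 16.2,"gripper": 1},
    {"tx": -0.061,"ty": -0.309,"tz": 0.102,"roll": 16.2,"gripper": 1},
    {"tx": -0.061,"ty": -0.309,"tz": 0.102,"roll": 16.2,"gripper": 1},
    {"tx": -0.061,"ty": -0.309,"tz": 0.102,"roll": 16.2,"gripper": 1},
    {"tx": -0.061,"ty": -0.309,"tz": 0.102,"roll": 16.2,"gripper": 1},
    {"tx": -0.061,"ty": -0.309,"tz": 0.102,"roll": 16.2,"gripper": 1},
    {"tx": -0.061,"ty": -0.309,"tz": 0.102,"roll": 16.2,"gripper": 1},
    {"tx": -0.061,"ty": -0.309,"tz": 0.102,"roll": 16.2,"gripper": 1},
    {"tx": -0.061,"ty": -0.309,"tz": 0.102,"roll": 16.2,"gripper": 1},
  ],
)

```text
t: 2.27
eef_pos: [0.5072, 0.049, 0.1971]
tcp_rot: [0.001, 0.774, -0.633, -0.002]
contact_force: [0.4, 0.4, -0.9]
width: 0.004
```

Run:
```python
from h import *
go(.506,.048,.12)
s=robot.state();p,d=snapshot('wrist');save('w1.png',p)
print(get_calibration('wrist')['tool_from_camera'])
vs,us=np.mgrid[0:480,0:640];vs=vs.ravel();us=us.ravel();ok=d[vs,us]>0.05
P=pts('wrist',d,us[ok],vs[ok],s)
for nm,(zl,zh),(yl,yh),(xl,xh) in [('fixed',(.086,.1),(.17,.24),(.4,.56)),('pad',(.076,.094),(.025,.075),(.47,.55)),('post',(.106,.122),(-.02,.05),(.45,.56))]:
    q=P[(P[:,2]>zl)&(P[:,2]<zh)&(P[:,1]>yl)&(P[:,1]<yh)&(P[:,0]>xl)&(P[:,0]<xh)]
    if len(q)<10: print(nm,len(q));continue
    (c,(w,h),a)=cv2.minAreaRect((q[:,:2]*1000).astype(np.float32))
    print(nm,len(q),'c',np.round(c,1),'wh',round(w),round(h),'ang',round(a,1),'z',np.median(q[:,2]).round(4))
for r in regions_of('wrist','release_pad')[:2]:
    m=r['mask']; v,u=np.nonzero(m);k=d[v,u]>.05;Q=pts('wrist',d,u[k],v[k],s)
    (c,(w,h),a)=cv2.minAreaRect((Q[:,:2]*1000).astype(np.float32));print(r['confidence'],r['bbox'],np.median(Q,0).round(4),np.percentile(Q[:,2],[5,50,95]),c,w,h,a)
```

```text
t 2.2667 pos [0.5072 0.049  0.1971] xang -78.55 zaxis [-0.003  0.001 -1.   ] f [ 0.45  0.45 -0.86] w 0.004299565668222393
tool shift [0.0009 0.0012 0.0771]
[[ 9.99999539e-01 -6.34767269e-04  7.19787122e-04  2.80318134e-04]
 [ 4.00923788e-04  9.57745811e-01  2.87615718e-01 -7.49152440e-02]
 [-8.71942145e-04 -2.87615297e-01  9.57745624e-01 -1.73126578e-01]
 [ 0.00000000e+00  0.00000000e+00  0.00000000e+00  1.00000000e+00]]
fixed 3476 c [479.4 197. ] wh 89 22 ang 10.9 z 0.0898
pad 3112 c [509.8  47.1] wh 43 57 ang 87.0 z 0.0812
post 1605 c [516.   15.7] wh 43 16 ang 11.5 z 0.1115
0.69 [318.2, 213.6, 57.3, 89.1] [0.5113 0.0481 0.0811] [0.06585627 0.08108241 0.08247255] (499.8435974121094, 45.39060592651367) 77.3377685546875 38.00316619873047 12.860827445983887
0.69 [38.2, 241.7, 75.0, 86.8] [0.4469 0.2633 0.0576] [0.01035525 0.05759895 0.0973363 ] (440.1631774902344, 292.06939697265625) 72.29200744628906 56.80797576904297 51.144081115722656
```

View pics/w1.png

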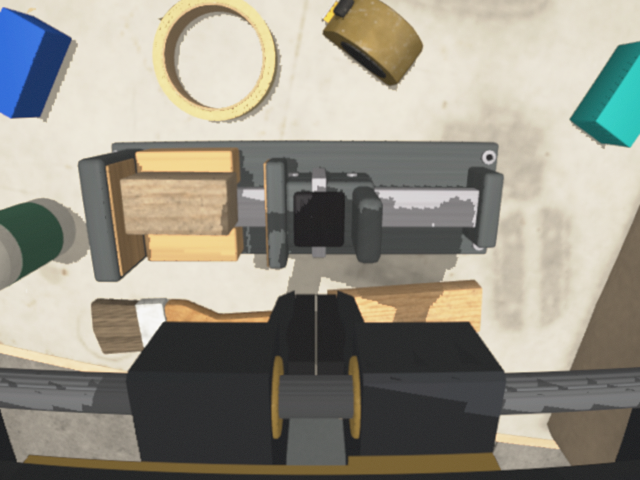

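Call:
jog_arm(
  targets=[
    {"tx": 0.001,"ty": 0.0,"tz": 0.035,"roll": 0.2,"gripper": 1},
    {"tx": 0.001,"ty": 0.0,"tz": 0.07,"roll": 0.2,"gripper": 1},
    {"tx": 0.001,"ty": 0.0,"tz": 0.09,"roll": 0.2,"gripper": 1},
    {"tx": 0.001,"ty": 0.0,"tz": 0.105,"roll": 0.2,"gripper": 1},
    {"tx": 0.001,"ty": 0.0,"tz": 0.105,"roll": 0.2,"gripper": 1},
    {"tx": 0.001,"ty": 0.0,"tz": 0.105,"roll": 0.2,"gripper": 1},
  ],
)

```text
t: 2.87
eef_pos: [0.5056, 0.0444, 0.0958]
tcp_rot: [-0.0, 0.772, -0.636, 0.0]
contact_force: [0.7, 0.7, -0.1]
width: 0.003
```

Run:
```python
from h import *
go(.507,.048,.076)
s=robot.state();p,d=snapshot('wrist');save('w2.png',p)
```

```text
t 2.8667 pos [0.5056 0.0444 0.0958] xang -79.01 zaxis [ 0. -0. -1.] f [ 0.69  0.75 -0.13] w 0.0034107929625014272
tool shift [-0.0033 -0.002   0.0198]
```

View pics/w2.png

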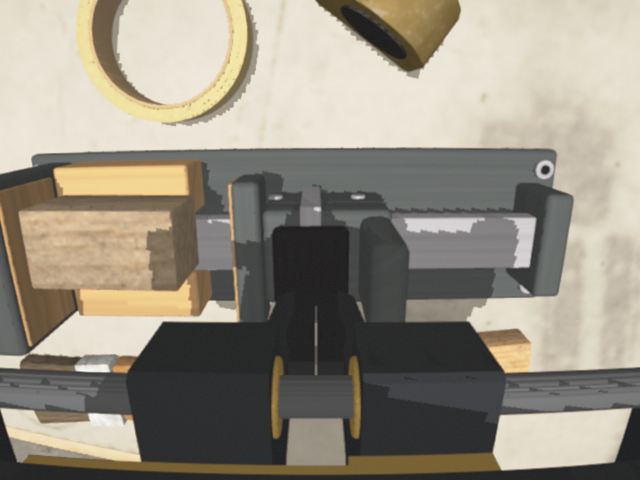

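Call:
jog_arm(
  targets=[
    {"tx": -0.002,"ty": -0.002,"tz": 0.01,"roll": 0,"gripper": 1},
    {"tx": -0.002,"ty": -0.002,"tz": 0.016,"roll": 0,"gripper": 1},
    {"tx": -0.002,"ty": -0.002,"tz": 0.02,"roll": 0,"gripper": 1},
    {"tx": -0.002,"ty": -0.002,"tz": 0.02,"roll": 0,"gripper": 1},
    {"tx": -0.002,"ty": -0.002,"tz": 0.02,"roll": 0,"gripper": 1},
    {"tx": -0.002,"ty": -0.002,"tz": 0.02,"roll": 0,"gripper": 1},
  ],
)

```text
t: 3.42
eef_pos: [0.5075, 0.0474, 0.0751]
tcp_rot: [-0.0, 0.772, -0.636, 0.0]
contact_force: [0.8, -0.9, 1.5]
width: 0.007
```

Run:
```python
from h import *
go(.507,.048,.076)
```

```text
t 3.4167 pos [0.5075 0.0474 0.0751] xang -78.94 zaxis [ 0. -0. -1.] f [ 0.78 -0.87  1.5 ] w 0.006832086341473783
tool shift [-0.0007  0.0004 -0.0009]
```

Call:
jog_arm(
  targets=[
    {"tz": 0.001,"gripper": 1},
    {"tz": 0.002,"gripper": 1},
    {"tz": 0.002,"gripper": 1},
  ],
)

```text
invalid input at $.targets[0]: expected keys tx, ty, tz, roll, gripper
```

Run:
```python
from h import *
go(.507,.048,.076)
p,d=snapshot('wrist');save('w3.png',p)
print(robot.state()['contact_force'])
p,d=snapshot('scene');save('s3.png',cv2.resize(p[200:300,280:400],None,fx=6,fy=6,interpolation=cv2.INTER_CUBIC))
print(robot.state()['contact_force'])
```

```text
t 3.4167 pos [0.5075 0.0474 0.0751] xang -78.94 zaxis [ 0. -0. -1.] f [ 0.78 -0.87  1.5 ] w 0.006832086341473783
tool shift [-0.0007  0.0004 -0.0009]
[-1.00088061  0.64108891  0.37497629]
[-0.19704414  0.36546451 -0.06314996]
```

View pics/w3.png

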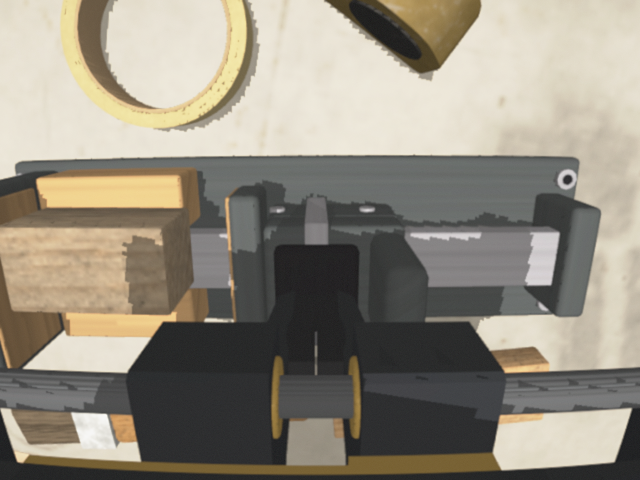

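View pics/s3.png

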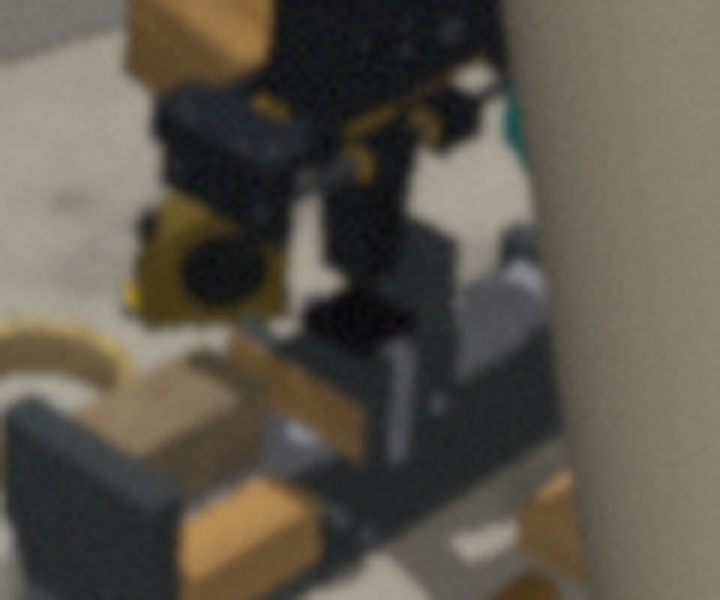

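Run:
```python
from h import *
from rig import get_calibration
def proj(n,Pw,s):
    c=get_calibration(n);Pw=np.array(Pw,float)
    if n=='wrist':
        t=ax(s).inv().apply(Pw-s['eef_pos']);M=np.linalg.inv(np.array(c['tool_from_camera']));q=t@M[:3,:3].T+M[:3,3]
    else:
        r=c['rotation'];q=R.from_quat([r[1],r[2],r[3],r[0]]).inv().apply(Pw-c['eye'])
    a=q[:,:2]/q[:,2:];a=a*(1+c['k1']*(a**2).sum(1,keepdims=True))
    return np.c_[a[:,0]*c['fx']+c['cx'],a[:,1]*c['fy']+c['cy'],q[:,2]].round(3)
s=robot.state();e=np.array(s['eef_pos'])
r=ax(s)
L=[e+r.apply([dx,dy,0]) for dx,dy in((0,0),(-.0175,.009),(-.0175,-.009),(.0175,-.009),(.0175,.009))]
print(proj('wrist',L,s));a=proj('scene',L,s);print(a,(a[:,:2]-[280,200])*6)
p,d=snapshot('wrist')
for v in (255,265,275,285,295,305,315): print(v,d[v,270:366:8].round(3))
vs,us=np.mgrid[240:320,260:370];vs=vs.ravel();us=us.ravel();P=pts('wrist',d,us,vs,s)
Z=P[:,2].reshape(80,110);X=P[:,0].reshape(80,110)
print(Z[::8,::10].round(3));print(X[::8,::10].round(3))
```

```text
[[3.14655e+02 2.88832e+02 1.87000e-01]
 [2.75448e+02 3.07408e+02 1.90000e-01]
 [2.74233e+02 2.69658e+02 1.85000e-01]
 [3.55033e+02 2.69605e+02 1.85000e-01]
 [3.53904e+02 3.07355e+02 1.90000e-01]]
[[339.071 253.272   1.454]
 [336.851 257.513   1.438]
 [331.695 254.435   1.449]
 [341.242 249.123   1.469]
 [346.395 252.117   1.459]] [[354.426 319.632]
 [341.106 345.078]
 [310.17  326.61 ]
 [367.452 294.738]
 [398.37  312.702]]
255 [0.192 0.177 0.177 0.176 0.177 0.176 0.178 0.176 0.176 0.176 0.176 0.178]
265 [0.193 0.178 0.175 0.177 0.178 0.177 0.177 0.177 0.179 0.177 0.177 0.18 ]
275 [0.196 0.178 0.179 0.179 0.178 0.179 0.178 0.179 0.178 0.179 0.18  0.181]
285 [0.197 0.181 0.18  0.18  0.178 0.18  0.179 0.181 0.18  0.18  0.18  0.183]
295 [0.197 0.183 0.154 0.155 0.158 0.157 0.158 0.158 0.157 0.153 0.154 0.198]
305 [0.199 0.147 0.146 0.149 0.149 0.15  0.15  0.149 0.149 0.146 0.147 0.199]
315 [0.139 0.14  0.139 0.142 0.142 0.142 0.142 0.142 0.142 0.139 0.139 0.139]
[[0.071 0.067 0.067 0.066 0.067 0.077 0.077 0.067 0.067 0.066 0.067]
 [0.07  0.067 0.079 0.08  0.08  0.079 0.08  0.081 0.079 0
[... 555 characters left out ...]
  0.119]]
[[0.524 0.523 0.524 0.525 0.526 0.53  0.531 0.528 0.529 0.53  0.531]
 [0.52  0.52  0.524 0.526 0.526 0.527 0.528 0.529 0.529 0.531 0.527]
 [0.516 0.515 0.522 0.523 0.523 0.524 0.525 0.526 0.526 0.527 0.523]
 [0.513 0.512 0.518 0.519 0.52  0.521 0.521 0.523 0.523 0.524 0.52 ]
 [0.509 0.508 0.515 0.516 0.517 0.517 0.518 0.519 0.52  0.521 0.516]
 [0.505 0.504 0.511 0.512 0.513 0.514 0.514 0.516 0.516 0.517 0.512]
 [0.502 0.5   0.508 0.509 0.51  0.51  0.511 0.512 0.512 0.513 0.508]
 [0.498 0.496 0.516 0.517 0.516 0.517 0.517 0.519 0.52  0.521 0.504]
 [0.494 0.492 0.517 0.517 0.516 0.516 0.517 0.518 0.52  0.521 0.5  ]
 [0.49  0.488 0.516 0.517 0.516 0.517 0.517 0.518 0.52  0.521 0.521]]
```

Run:
```python
from h import *
s=robot.state();p,d=snapshot('wrist');r=ax(s)
vs,us=np.mgrid[286:480:6,130:520:16]
for row in range(vs.shape[0]):
    P=pts('wrist',d,us[row],vs[row],s);t=r.inv().apply(P-s['eef_pos'])
    print(vs[row][0],' '.join(f'{a*1000:.0f},{b*1000:.0f},{c*1000:.0f}' for a,b,c in t[[0,4,8,9,10,11,12,13,14,18,22]]))
print(s['width'])
```

```text
286 -79,-4,-8 -63,13,33 -25,0,4 -19,2,8 -10,-4,-7 -4,-4,-6 3,-4,-6 10,-4,-7 17,-4,-6 36,-17,-36 88,13,33
292 -80,-1,-7 -65,18,38 -25,3,3 -19,5,8 -9,-11,-29 -4,-1,-7 3,-1,-6 9,-11,-29 17,-1,-5 36,-15,-37 103,31,65
298 -80,2,-6 -66,22,38 -26,6,3 -19,8,7 -9,-11,-34 -3,-10,-32 3,-10,-32 8,-12,-35 14,-10,-32 36,-12,-37 103,35,65
304 -81,5,-6 -66,25,38 -26,9,4 -19,12,10 -8,-11,-39 -3,-10,-36 3,-9,-35 8,-11,-39 14,-11,-40 36,-10,-37 104,39,66
310 -80,7,-7 -66,28,36 -26,12,3 -13,-11,-44 -8,-11,-44 -3,-9,-40 3,-10,-41 8,-10,-41 13,-11,-43 37,-8,-37 104,43,65
316 -100,31,32 -65,31,34 -26,15,3 -13,-11,-48 -8,-12,-49 -3,-10,-45 2,-10,-46 8,-10,-45 13,-11,-48 37,-5,-37 108,51,73
322 -101,34,33 -24,-35,-97 -11,-34,-96 -8,-35,-97 -8,-10,-50 -3,-10,-49 2,-10,-50 8,-9,-49 8,-34,-96 21,-35,-97 110,56,75
328 -102,38,33 -23,-35,-100 -11,-34,-98 -8,-34,-98 -8,-9,-53 -3,-9,-52 2,-10,-54 7,-10,-53 8,-34,-98 20,-35,-100 110,61,75
334 -102,41,32 -23,-34,-101 -11,-34,-100 -8,-35,-102 -7,-10,-57 -3,-9,-56 2,-9,-56 7,-9,-56 8,-32,-98 20,-34,-101 111,65,75
340 -124,70,75 -22,-34,-103 -10,-34,-103 -7,-35,-104 -7,
[... 2405 characters left out ...]
0,-115 29,-20,-115
454 -139,168,75 -21,-19,-115 -10,-19,-116 -7,-15,-111 -18,165,76 -7,164,75 5,164,75 17,164,74 8,-11,-107 18,-18,-114 29,-19,-116
460 -140,174,75 -21,-17,-115 -10,-18,-116 -7,-15,-112 -19,170,75 -7,171,75 5,171,75 17,170,75 7,-18,-115 18,-18,-116 29,-19,-117
466 -31,-18,-118 -20,-18,-117 -9,-18,-117 -7,-19,-118 -4,-19,-118 -1,-18,-117 1,-18,-117 4,-18,-117 7,-18,-117 17,-19,-118 29,-18,-118
472 -28,-24,-125 -20,-18,-119 -9,-18,-118 -7,-19,-119 -4,-18,-118 -1,-18,-119 1,-18,-118 0,-75,-173 7,-19,-119 17,-18,-118 26,-23,-124
478 -28,-23,-125 -18,-23,-125 -8,-24,-125 -6,-25,-126 0,-75,-173 -1,-24,-125 1,-24,-126 4,-24,-125 6,-23,-124 15,-24,-125 25,-23,-125
0.00249855162708827
```

Call:
jog_arm(
  targets=[
    {"tx": 0,"ty": -0.002,"tz": 0.008,"roll": 0,"gripper": 1},
    {"tx": 0,"ty": -0.002,"tz": 0.015,"roll": 0,"gripper": 1},
    {"tx": 0,"ty": -0.002,"tz": 0.015,"roll": 0,"gripper": 1},
    {"tx": 0,"ty": -0.002,"tz": 0.015,"roll": 0,"gripper": 1},
  ],
)

```text
t: 3.95
eef_pos: [0.509, 0.0479, 0.0592]
tcp_rot: [0.0, 0.772, -0.636, -0.001]
contact_force: [0.7, 0.5, 0.1]
width: 0.005
```

Run:
```python
from h import *
go(.507,.048,.056)
p,d=snapshot('wrist');save('w4.png',p)
```

```text
t 3.95 pos [0.509  0.0479 0.0592] xang -78.94 zaxis [-0.001  0.    -1.   ] f [0.68 0.51 0.11] w 0.005412101105726837
tool shift [-0.0005  0.0019  0.0032]
```

View pics/w4.png

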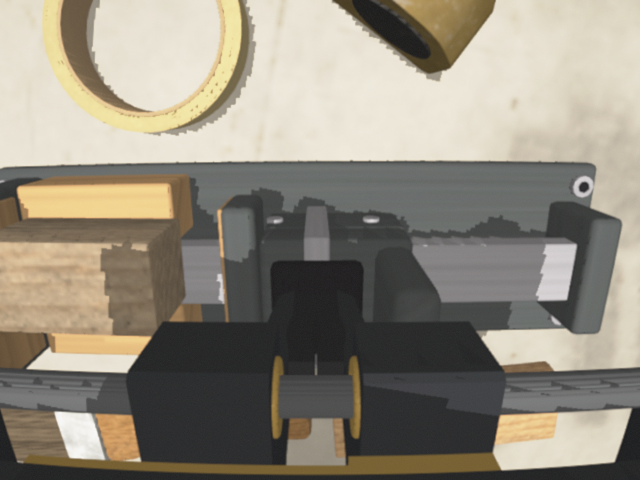

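Call:
jog_arm(
  targets=[
    {"tx": 0,"ty": 0,"tz": 0.003,"roll": 0,"gripper": 1},
    {"tx": 0,"ty": 0,"tz": 0.006,"roll": 0,"gripper": 1},
    {"tx": 0,"ty": 0,"tz": 0.006,"roll": 0,"gripper": 1},
  ],
)

```text
t: 4.25
eef_pos: [0.5096, 0.0478, 0.0538]
tcp_rot: [-0.0, 0.772, -0.636, 0.0]
contact_force: [-0.9, 0.2, 4.0]
width: 0.006
```

Call:
jog_arm(
  targets=[
    {"tx": 0,"ty": 0,"tz": 0.0015,"roll": 0,"gripper": 1},
    {"tx": 0,"ty": 0,"tz": 0.003,"roll": 0,"gripper": 1},
    {"tx": 0,"ty": 0,"tz": 0.003,"roll": 0,"gripper": 1},
  ],
)

```text
t: 4.5
eef_pos: [0.5096, 0.0478, 0.051]
tcp_rot: [-0.0, 0.772, -0.636, 0.0]
contact_force: [-1.4, 0.5, 4.3]
width: 0.004
```

Contact at TCP z of about 0.056. I'll go on down to the stop.

Call:
jog_arm(
  targets=[
    {"tx": 0,"ty": 0,"tz": 0.001,"roll": 0,"gripper": 1},
    {"tx": 0,"ty": 0,"tz": 0.002,"roll": 0,"gripper": 1},
    {"tx": 0,"ty": 0,"tz": 0.002,"roll": 0,"gripper": 1},
  ],
)

```text
t: 4.75
eef_pos: [0.5096, 0.0478, 0.0496]
tcp_rot: [-0.0, 0.772, -0.636, 0.0]
contact_force: [-1.7, -0.4, 9.5]
width: 0.007
```

Run:
```python
from h import *
go(.507,.048,.056)
p,d=snapshot('wrist');save('w5.png',p);s=robot.state()
vs,us=np.mgrid[262:300:4,285:350:8]
P=pts('wrist',d,us.ravel(),vs.ravel(),s);print(P[:,2].reshape(vs.shape).round(3))
print(s['contact_force'])
```

```text
t 4.75 pos [0.5096 0.0478 0.0496] xang -78.94 zaxis [ 0.001 -0.    -1.   ] f [-1.73 -0.35  9.46] w 0.007199275582781256
tool shift [-0.0007  0.0025 -0.0065]
[[0.067 0.066 0.067 0.071 0.072 0.072 0.066 0.067 0.067]
 [0.072 0.072 0.071 0.072 0.073 0.072 0.073 0.072 0.073]
 [0.074 0.075 0.074 0.076 0.075 0.075 0.076 0.075 0.074]
 [0.076 0.076 0.076 0.076 0.076 0.077 0.076 0.076 0.075]
 [0.076 0.077 0.076 0.077 0.077 0.076 0.077 0.077 0.077]
 [0.076 0.076 0.076 0.076 0.076 0.076 0.076 0.075 0.077]
 [0.077 0.076 0.077 0.076 0.076 0.077 0.077 0.077 0.076]
 [0.077 0.076 0.076 0.077 0.077 0.076 0.077 0.075 0.076]
 [0.08  0.08  0.077 0.078 0.076 0.079 0.077 0.08  0.078]
 [0.084 0.223 0.081 0.081 0.08  0.081 0.081 0.084 0.083]]
[-1.36413197 -0.07049697  9.86573496]
```

View pics/w5.png

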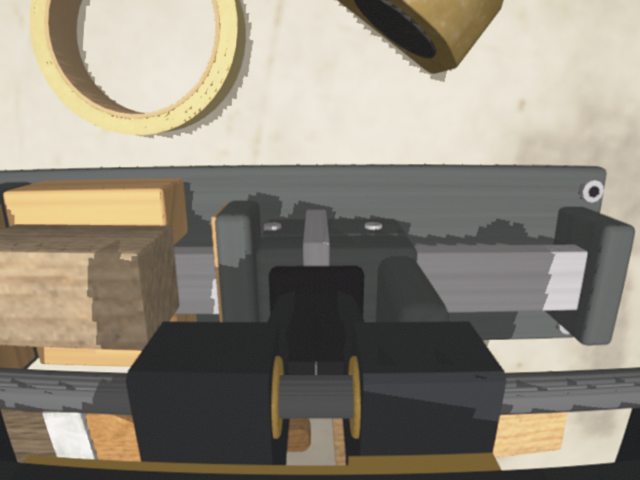

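Call:
jog_arm(
  targets=[
    {"tx": 0.006,"ty": 0,"tz": 0.0005,"roll": 0,"gripper": 1},
    {"tx": 0.012,"ty": 0,"tz": 0.0005,"roll": 0,"gripper": 1},
    {"tx": 0.02,"ty": 0,"tz": 0.0005,"roll": 0,"gripper": 1},
    {"tx": 0.028,"ty": 0,"tz": 0.0005,"roll": 0,"gripper": 1},
    {"tx": 0.036,"ty": 0,"tz": 0.0005,"roll": 0,"gripper": 1},
    {"tx": 0.044,"ty": 0,"tz": 0.0005,"roll": 0,"gripper": 1},
    {"tx": 0.052,"ty": 0,"tz": 0.0005,"roll": 0,"gripper": 1},
    {"tx": 0.06,"ty": 0,"tz": 0.0005,"roll": 0,"gripper": 1},
    {"tx": 0.06,"ty": 0,"tz": 0.0005,"roll": 0,"gripper": 1},
  ],
)

```text
t: 5.55
eef_pos: [0.5218, -0.0121, 0.0495]
tcp_rot: [-0.0, 0.772, -0.636, 0.001]
contact_force: [-0.9, -2.9, 12.0]
width: 0.005
```

Run:
```python
from h import *
go(.507,.048,.056)
p,d=snapshot('wrist');save('w6.png',p)
```

```text
t 5.55 pos [ 0.5218 -0.0121  0.0495] xang -78.99 zaxis [ 0.002 -0.001 -1.   ] f [-0.93 -2.89 12.02] w 0.004532744083299475
tool shift [-0.0618  0.003  -0.0065]
```

View pics/w6.png

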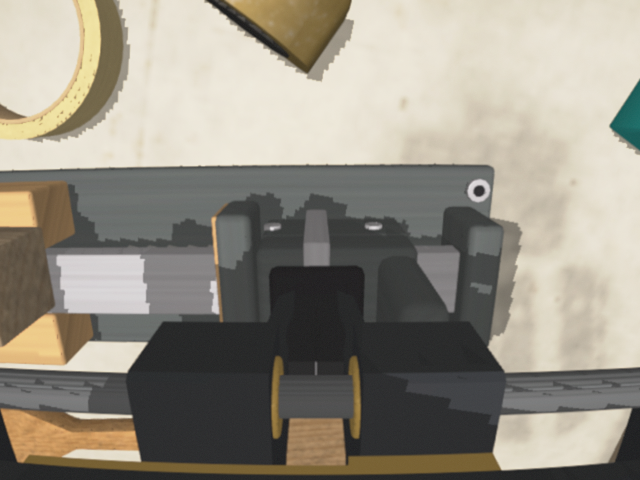

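Call:
jog_arm(
  targets=[
    {"tx": 0.006,"ty": 0,"tz": 0,"roll": 0,"gripper": 1},
    {"tx": 0.012,"ty": 0,"tz": 0,"roll": 0,"gripper": 1},
    {"tx": 0.017,"ty": 0,"tz": 0,"roll": 0,"gripper": 1},
    {"tx": 0.021,"ty": 0,"tz": 0,"roll": 0,"gripper": 1},
    {"tx": 0.024,"ty": 0,"tz": 0,"roll": 0,"gripper": 1},
    {"tx": 0.024,"ty": 0,"tz": 0,"roll": 0,"gripper": 1},
  ],
)

```text
t: 6.1
eef_pos: [0.5263, -0.0349, 0.0495]
tcp_rot: [-0.001, 0.772, -0.636, 0.001]
contact_force: [-1.1, 1.2, 11.7]
width: 0.005
```

Call:
jog_arm(
  targets=[
    {"tx": 0.003,"ty": 0,"tz": 0,"roll": 0,"gripper": 1},
    {"tx": 0.005,"ty": 0,"tz": 0,"roll": 0,"gripper": 1},
    {"tx": 0.005,"ty": 0,"tz": 0,"roll": 0,"gripper": 1},
  ],
)

```text
t: 6.35
eef_pos: [0.5269, -0.0385, 0.0495]
tcp_rot: [-0.001, 0.772, -0.636, -0.0]
contact_force: [-0.6, 7.2, 14.2]
width: 0.002
```

Run:
```python
from h import *
go(.507,.048,.056)
p,d=snapshot('wrist');save('w7.png',p)
```

```text
t 6.35 pos [ 0.5269 -0.0385  0.0495] xang -78.97 zaxis [ 0.001  0.002 -1.   ] f [-0.59  7.2  14.23] w 0.001567111415267704
tool shift [-0.0887  0.003  -0.0064]
```

View pics/w7.png

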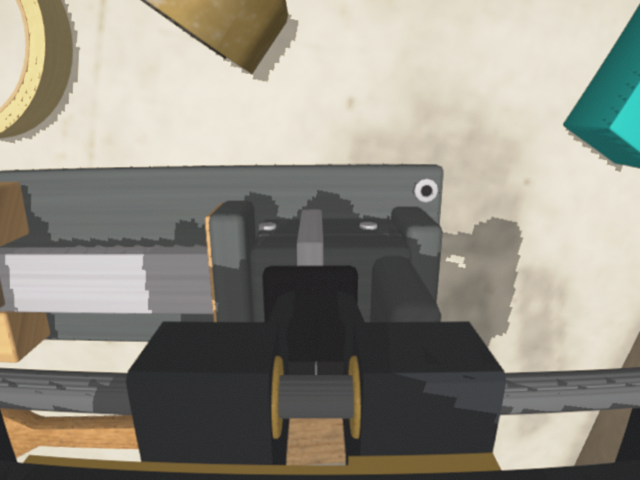

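Call:
jog_arm(
  targets=[
    {"tx": 0.002,"ty": 0,"tz": 0,"roll": 0,"gripper": 1},
    {"tx": 0.004,"ty": 0,"tz": 0,"roll": 0,"gripper": 1},
    {"tx": 0.004,"ty": 0,"tz": 0,"roll": 0,"gripper": 1},
  ],
)

```text
t: 6.65
eef_pos: [0.5276, -0.0422, 0.0495]
tcp_rot: [-0.001, 0.772, -0.636, -0.0]
contact_force: [-0.5, 9.6, 13.5]
width: 0.004
```

Call:
jog_arm(
  targets=[
    {"tx": 0.002,"ty": 0,"tz": 0,"roll": 0,"gripper": 1},
    {"tx": 0.003,"ty": 0,"tz": 0,"roll": 0,"gripper": 1},
    {"tx": 0.003,"ty": 0,"tz": 0,"roll": 0,"gripper": 1},
  ],
)

```text
t: 6.9
eef_pos: [0.5279, -0.0437, 0.0495]
tcp_rot: [-0.002, 0.772, -0.636, -0.001]
contact_force: [-1.4, 17.5, 16.6]
width: 0.001
```

Call:
jog_arm(
  targets=[
    {"tx": -0.001,"ty": 0,"tz": -0.005,"roll": 0,"gripper": 1},
    {"tx": -0.001,"ty": 0,"tz": -0.012,"roll": 0,"gripper": 1},
    {"tx": -0.001,"ty": 0,"tz": -0.025,"roll": 0,"gripper": 1},
    {"tx": -0.001,"ty": 0,"tz": -0.05,"roll": 0,"gripper": 1},
    {"tx": -0.001,"ty": 0,"tz": -0.08,"roll": 0,"gripper": 1},
    {"tx": -0.001,"ty": 0,"tz": -0.11,"roll": 0,"gripper": 1},
    {"tx": -0.001,"ty": 0,"tz": -0.13,"roll": 0,"gripper": 1},
    {"tx": -0.001,"ty": 0,"tz": -0.13,"roll": 0,"gripper": 1},
    {"tx": -0.001,"ty": 0,"tz": -0.13,"roll": 0,"gripper": 1},
  ],
)

```text
t: 7.65
eef_pos: [0.5275, -0.0456, 0.1785]
tcp_rot: [-0.0, 0.772, -0.636, 0.0]
contact_force: [-0.2, 0.4, -0.9]
width: 0.007
```

Run:
```python
from h import *
go(.507,.048,.056)
s=robot.state();p,d=snapshot('wrist');save('w8.png',p)
vs,us=np.mgrid[0:480,0:640];vs=vs.ravel();us=us.ravel();ok=d[vs,us]>0.05
P=pts('wrist',d,us[ok],vs[ok],s)
q=P[(P[:,2]>.106)&(P[:,2]<.12)&(P[:,0]>.48)&(P[:,0]<.57)&(P[:,1]>-.12)&(P[:,1]<0)]
print('post',cv2.minAreaRect((q[:,:2]*1000).astype(np.float32)))
p,d=snapshot('top');P0=np.load('top_P.npy');save('t8.png',cv2.resize(p[180:320,220:420],None,fx=4,fy=4))
vs,us=np.mgrid[0:480,0:640];vs=vs.ravel();us=us.ravel();P1=pts('top',d,us,vs)
for n,P in(('before',P0),('after',P1)):
    q=P[(P[:,2]>.076)&(P[:,2]<.087)&(P[:,0]>.45)&(P[:,0]<.53)&(P[:,1]>.11)&(P[:,1]<.19)];print(n,'block',len(q),q.mean(0).round(4))
```

```text
t 7.65 pos [ 0.5275 -0.0456  0.1785] xang -78.96 zaxis [ 0.001 -0.    -1.   ] f [-0.18  0.35 -0.95] w 0.0071374515048524675
tool shift [-0.0959  0.0023  0.1225]
post ((532.9078979492188, -68.30729675292969), (42.974456787109375, 15.956938743591309), 10.861412048339844)
before block 486 [0.4967 0.1504 0.0824]
after block 494 [0.4966 0.15   0.0822]
```

View pics/w8.png

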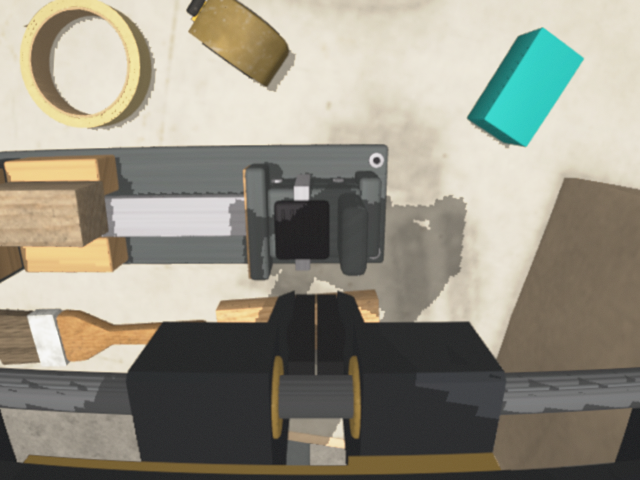

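View pics/t8.png

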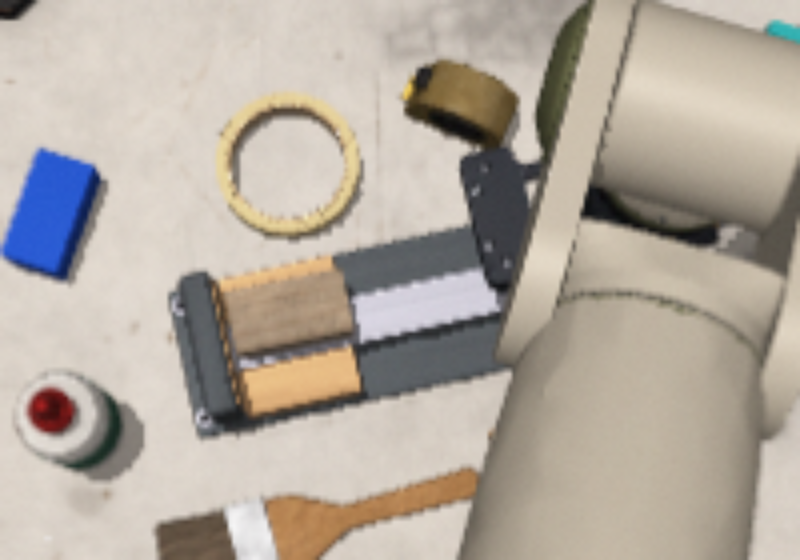

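```bash
python3 -c "
from h import *
print(job.sign_off())"
```

```text
the job is handed in; nothing more can be done
None
```

The press is open: I pressed the release pad fully down, pushed the sliding jaw back against its end stop, then lifted straight up and handed the job in at about 7.7 s.

**Pad:** its top measured 76 mm above the bench when pressed, with about 9.5 N on it.

**Jaw:** the force along the bar rose to 17.5 N when the fingers bore on the post at the end. The post had moved about 86 mm. In the last wrist picture the jaw sits against the end stop. I estimate its travel at 0.107–0.110 m.

**Block:** its measured position changed by less than 1 mm.

**Bystanders:** the brush, masking tape, tape measure and glue bottle looked unmoved in the last pictures, and the part of the board in view did too. I checked these by eye and did not measure them.

**What disagreed:**
- With the gripper shut, the fingertips ended about 25 mm short of the reported TCP. My first descent therefore stopped above the pad. I found this from the wrist depth picture and the near-zero force, and went lower in small steps.
- The pad stood about 81 mm high before I touched it, not 86 mm, so the release was probably already resting on a tooth.
- For most of the travel the jaw moved by friction on the pad; the fingers reached the post only at the end.

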